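# Set sprung tweezers to the tip-gap gauge

### The arm

A 7-joint arm with a two-finger parallel gripper is mounted at the origin on a cart in front of the work surface, level with it; the furniture and walls round the work are solid. World frame = base frame: x ahead of the robot, y to its left, z up, the work surface at z = 0. Lengths are in m, angles in rad, forces in N, time in s.
With the tool pointing down it reaches from about 0.4 to 0.85 m from the base axis. Payload 10.4 kg.
Tool frame: the origin (TCP) lies at the very end of the fingers, on their centre line; the grasp point (between the pads) lies 19 mm behind it; z points along the fingers, y is the line along which they close (so a half turn about z gives the same grasp; the last joint's range is limited). The gripper opens to 87 mm and grips with 3 to 60 N. Pads are 19 mm wide; open, the fingers measure 117 mm over their backs; the gripper's body (75 mm by 190 mm) begins 51 mm behind the grasp point.
Start: joints at [1.244, 0.332, -0.065, 1.46, 0.022, 1.35, -0.088], TCP at [0.187, -0.596, 0.223] pointing down, gripper open.
Joint ranges: [-2.6, 2.6], [-0.5, 2.12], [-1.47, 1.34], [0.16, 2.42], [-1.27, 4.41], [0.06, 2.06], [-2.6, 2.6]. Speed limits (rad/s): [2.22, 2.22, 2.79, 2.79, 3.14, 3.14, 3.14].

### API

Orientations are given as a unit quaternion [x, y, z, w].
In Python, from bench import * gives the robot as it stands.
- The arm moves only by the tool step_arm, never from a script. Its arguments are lists of equal length, an entry for each row: "delta_pos": the shift along the world's x, y, z in units of 25 mm (1.0 is 25 mm), a list of three; "turn": the turn about the world's z in units of 0.12 rad (1.0 is 0.12 rad). In form: {"delta_pos": [[tx, ty, tz], ...], "turn": [turn, ...]}. A call has 1 to 12 rows; each row shifts and turns the commanded pose from where the row before left it; what a row does not reach is not made up. A row lasts 1/10 s, in which the tool goes at most 50 mm and 8.59 degrees, less where a joint would pass 70% of its speed; a pose out of reach is approached as far as the arm can. A call with a number of a shift or a turn outside -1 to 1 is refused whole. A call with a gripper value outside its range is refused whole. "grip" is the closure, from 0 (fully open) to 1 (shut), set as the call begins (left out, the last holds). The fingers move at their own pace and stop on an object; "newtons" is the grip in N (left out, the last holds). Time passes only in rows, so rows that do not move let the fingers close. It gives the time, the measured TCP pose, the force, the opening and the grip force at its end, in the units of the state.
- read_state(): the state, without advancing time (a new reading comes with each control period).
- camera(name): name is "side" or "top" or "wrist"; returns a dict with "image" (384x512x3 uint8, red, green, blue), "z_map" (384x512 float32, m along the optical axis (not along the pixel's ray), 0 where there is no reading), "mtx" (3x3 intrinsics, pixels), "view" (4x4, takes a point from world to camera coordinates). Camera axes: x right, y up, looking along -z (the intrinsics and any distortion apply to the point x, -y, -z); pixel columns grow to the right and rows downward; lengths in m; the calibration is good to about 2 mm. The wrist camera is an equidistant fisheye: a pixel r from the principal point sees the ray r / f radians off the axis. A picture is of the moment at which its call begins.
- close_job(): hands the job in; it is judged then, once.
The state is a dict: "time": time; "joint_positions": joint angles; "joint_vel": joint speeds; "joint_torque": joint torques, N m; "ee_pos": TCP position; "eef_rot": TCP orientation; "ft_force": force on the tool from outside, world axes, zero at the start; "torque": the same for the moment, N m; "width": finger opening in m; "grip_force": force on a finger pad.
Only numpy, scipy, OpenCV 4.12 (cv2) and the standard library are available. Lean on these libraries where they do the work, as an engineer would, in place of code of your own. Each camera call takes 0.05 s, during which the arm holds its last target. There are 200 camera calls.

### The job

Pull the drawer of the little bench cabinet fully out to its stop and leave it open, and lift the sprung tweezers out of it by their two finger plates. Hold the tweezers roughly level with their tips just above the gauge table (about a centimetre or less, not touching it) and squeeze until the tip gap matches the two engraved lines, 12 mm apart, each tip over the middle of its line. Keep that gap steady for a couple of seconds and finish there, still holding and squeezing the tweezers; do not disturb the heatsink, transformer and vial standing on the bench.

Things in the scene. Friction and masses are not known exactly. Their poses are not given: they have to be found in the camera images.
- cabinet: Low grey bench cabinet with one drawer, fixed to the bench, 200 (x) x 220 (y) x 84 (z) mm. Origin: centre of its underside. Its front, with the drawer, looks along its own -x; it is turned up to 0.2 rad. Drawer inside: 155 mm deep, 178 mm wide, walls 6 mm; heights above the bench: inner floor 22, side rims 62, front panel's edge 72 mm.
- cabinet_drawer0 (a joint): How far the drawer is pulled out, m: 0 shut, 0.134 at its stop. It slides along the cabinet's own -x with light friction (about 1 N) and stays where it is left. At the stop the front 128 mm of its inside are clear of the cabinet's top.
- cabinet_drawer0_handle (a point): Middle of the drawer's steel bar handle (moves with the drawer): a round bar along the cabinet's y, 110 mm long, about 10 mm thick, its centre line 35 mm in front of the drawer's face and 46 mm above the bench. It can be pinched or hooked from above.
- tweezers: Sprung tweezers, 140 mm long, 16 mm tall, about 40 g, balanced at the plates, lying flat in the drawer, tips roughly along the cabinet's -y. Origin: underside, midway between the finger plates. +x: to the tips (45 mm away), -x: heel (95 mm), y: squeeze line. Each arm has a flat ribbed finger plate, x -15 to 15 mm, 16 mm tall: 35 mm over the plates relaxed, 26 mm and parallel at the 12 mm tip gap.
- tweezers_left (a joint): Closing angle of the left arm (at the tweezers' +y), rad: 0 relaxed, 0.048 at the 12 mm gap when both arms are alike, 0.094 shut. Spring 12 N m/rad about a hinge at the heel, 80 mm behind the finger plates: about 7 N on each plate at the 12 mm gap. Tip gap in mm = 24 - 125 x (left + right angle); 1 mm of squeeze over the plates closes the tips by about 1.6 mm.
- tweezers_right (a joint): The same for the right arm (at the tweezers' -y).
- tip_left (a point): Inner face of the left arm's tip, at its lower edge, 2 mm above the tweezers' underside, 45 mm ahead of the tweezers' origin. The tip gap is the distance between tip_left and tip_right: 24 mm relaxed. The tip is 2 mm thick and 5 mm tall.
- tip_right (a point): The same for the right arm's tip.
- gauge: Tip-gap gauge, fixed to the bench: 60 x 60 x 10 mm foot, column, and a small aluminium table 44 (x) x 36 (y) mm whose top is 70 mm above the bench. On it two engraved black lines, 18 mm long along the gauge's y, 12 mm apart in its x. The tweezers are held along the gauge's y, one tip over each line, pointing either way. Origin: centre of its underside.
- mark_a (a point): Middle of the line at the gauge's -x, on the table's top.
- mark_b (a point): Middle of the line at the gauge's +x, on the table's top.
- heatsink: Bystander: heatsink, light metal finned block 30 x 42 x 22 mm, loose on the bench; to be left alone. Origin: centre of its underside.
- transformer: Bystander: small transformer with a yellow coil, 28 x 36 x 31 mm, loose on the bench; to be left alone. Origin: centre of its underside.
- vial: Bystander: white capped vial, 27 mm across, 45 mm tall, loose on the bench; to be left alone. Origin: centre of its underside.

How it is judged:
On the way, in this order (a step that is already met when the one before it is completed fails the run):
1. the drawer is pulled out to its stop (within 5 mm) (value of joint cabinet_drawer0 above 0.129 m), for 0.2 s.
2. the tweezers are lifted clear of the drawer, held by the fingers (height (world z) of tweezers above 0.065 m and contact force between the fingers and tweezers above 0.5 N and contact force between tweezers and cabinet below 0.5 N), for 0.2 s.
3. tips just above the gauge, one over each line, gap 12 mm within 2 mm, kept for 1 s (distance between tip_left and tip_right between 0.01 and 0.014 m and ((horizontal distance between tip_left and mark_a below 0.008 m and horizontal distance between tip_right and mark_b below 0.008 m) or (horizontal distance between tip_left and mark_b below 0.008 m and horizontal distance between tip_right and mark_a below 0.008 m)) and z of tip_left in the frame of gauge between 0.0695 and 0.09 m and z of tip_right in the frame of gauge between 0.0695 and 0.09 m and contact force between the fingers and tweezers above 1 N and contact force between tweezers and gauge below 0.5 N and contact force between tweezers and cabinet below 0.5 N), for 1 s.
At the end, for the whole second after the job is handed in: Fingers still squeeze the still tweezers, which touch neither gauge nor cabinet; tip gap 12 mm within 2 mm; each tip within 8 mm horizontally of the middle of its own line (either way round) and 0 to 20 mm above the gauge table; drawer still open at least 120 mm (all of step 3 and value of joint cabinet_drawer0 above 0.12 m and linear speed of tweezers below 0.02 m/s); the arm keeps its last pose, push and grip.
It fails at once if the heatsink is moved by more than 25 mm (distance of heatsink from where it was at the start of the episode above 0.025 m).
It fails at once if the transformer is moved by more than 25 mm (distance of transformer from where it was at the start of the episode above 0.025 m).
It fails at once if the vial is moved by more than 25 mm (distance of vial from where it was at the start of the episode above 0.025 m).
It also fails if it takes over 46 s, if anything falls off the work surface, if the arm or the gripper's body presses on something with over 40 N, if the wrist force passes 120 N, or if a joint passes its speed limit or range.

## Working session

There is one attempt and no reset: what is moved stays moved. The work goes in short steps, Python scripts to look and compute and a tool call to move; the robot and the scene stay as the last step left them, time stands still between calls to the robot, and variables do not carry over. Pictures are saved under pics/ and viewed, at most 10 in all, crops included, and the job is handed in when it is done.

Besides the shell and the picture viewer there is one more tool, called after ">>>" as name(argument=value, ...), one argument or row to a line, values as JSON. step_arm: Moves the arm, as the interface text tells. Shifts and turns lie within -1 to 1; 1 stands for 25 mm of shift or 0.12 rad of turn. Its arguments: {"type":"object","properties":{"delta_pos":{"type":"array"},"turn":{"type":"array"},"grip":{"type":"number"},"newtons":{"type":"number"}},"required":["delta_pos","turn"]}

```bash
mkdir -p pics; cat > h.py <<'E'
import numpy as np, cv2
from bench import *
def save(n,c): cv2.imwrite(f'pics/{n}.png',c['image'][:,:,::-1])
def cloud(c):
    K=c['mtx'];z=c['z_map'];v,u=np.mgrid[:z.shape[0],:z.shape[1]]
    x=(u-K[0,2])/K[0,0]*z; y=(v-K[1,2])/K[1,1]*z
    P=np.stack([x,-y,-z,np.ones_like(z)],-1)
    return (P@np.linalg.inv(c['view']).T)[...,:3]
def onplane(c,uv,h):
    K=c['mtx'];T=np.linalg.inv(c['view']);uv=np.atleast_2d(uv).astype(float)
    d=np.stack([(uv[:,0]-K[0,2])/K[0,0],-(uv[:,1]-K[1,2])/K[1,1],-np.ones(len(uv))],-1)@T[:3,:3].T
    return T[:3,3]+d*((h-T[2,3])/d[:,2])[:,None]
E
python3 - <<'E'
from h import *
s=read_state();print(s)
a=camera('top');b=camera('side')
np.savez('top0.npz',**a);np.savez('side0.npz',**b)
print(a['mtx'],a['view'],b['view'])
cv2.imwrite('pics/t0.png',a['image'][:,:,::-1]);cv2.imwrite('pics/s0.png',b['image'][:,:,::-1])
E
```

```text
{'time': 0.0, 'joint_positions': array([ 1.24438599,  0.33288893, -0.06471478,  1.46094696,  0.02162477,
        1.34988042, -0.08851173]), 'joint_vel': array([ 6.39155086e-04,  3.53257086e-04, -4.15225901e-05, -1.30103189e-03,
       -2.06809150e-04, -5.33426074e-04, -8.56192483e-04]), 'joint_torque': array([-9.22500271e-05, -6.23256326e+01,  2.47239880e-02, -3.89906859e+01,
       -6.12621219e-02,  3.95403779e-02,  6.64520394e-05]), 'ee_pos': array([ 0.18685392, -0.596012  ,  0.22174063]), 'eef_rot': array([ 9.88482148e-01,  1.51335830e-01, -1.49640271e-04, -6.97705223e-04]), 'ft_force': array([-0.32471424,  0.32316888,  0.5020435 ]), 'torque': array([ 0.01569399, -0.05791615, -0.02181078]), 'grip_force': 0.0, 'width': 0.08696280855123595}
[[348.23199012   0.         250.59911795]
 [  0.         348.23199012 194.65027022]
 [  0.           0.           1.        ]] [[-0.00629955 -0.99995528  0.00705293 -0.02237127]
 [ 0.99487663 -0.00555557  0.10094368 -0.55604577]
 [-0.10089998  0.00765269  0.99486714 -1.04721753]
 [ 0.          0.          0.          1.        ]] [[-0.9365901  -0.35037299 -0.00614526  0.4776868 ]
 [ 0.21926801 -0.59962947  0.76965319 -0.17460921]
 [-0.27335056  0.7195021   0.63843262 -1.27913976]
 [ 0.          0.          0.          1.        ]]
```

View pics/t0.png

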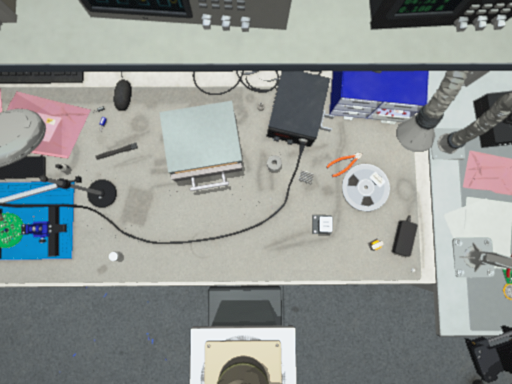

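View pics/s0.png

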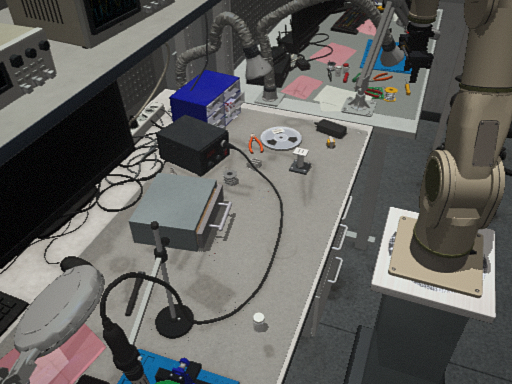

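The top view shows the cabinet (~203,140) with its handle at (210,185), the gauge at (322,225), the transformer at (376,244), the heatsink at (306,177) and the vial at (115,257).

```bash
python3 - <<'E'
from h import *
a=dict(np.load('top0.npz'));P=cloud(a);I=a['image']
# cabinet top by height + region
m=((abs(P[...,2]-.084)<.006)); m[:, :150]=0;m[:,255:]=0;m[:90]=0;m[200:]=0
c=max(cv2.findContours(m.astype(np.uint8),0,1)[0],key=cv2.contourArea)
r=cv2.minAreaRect(c);box=cv2.boxPoints(r);print('cab px',box, '\n',onplane(a,box,.084))
# handle
m=(P[...,2]>.03)&(P[...,2]<.06)&(np.indices(m.shape)[0]>172)&(np.indices(m.shape)[0]<200)&(np.indices(m.shape)[1]>180)&(np.indices(m.shape)[1]<240)
v,u=np.nonzero(m);q=P[m];print('handle z-range pts',len(q),q.mean(0),q.min(0),q.max(0))
# gauge
sub=P[205:245,300:345];mm=(abs(sub[...,2]-.07)<.008)
c=max(cv2.findContours(mm.astype(np.uint8),0,1)[0],key=cv2.contourArea)
r=cv2.minAreaRect(c);b=cv2.boxPoints(r)+[300,205];print('gauge',b,onplane(a,b,.07),onplane(a,[np.array(r[0])+[300,205]],.07))
for n,(u,v) in dict(vial=(115,257),heats=(306,177),trans=(376,244),nut=(274,163)).items(): print(n,P[v-1:v+2,u-1:u+2].mean((0,1)))
x=[cv2.resize(I[v0:v0+48,u0:u0+64],None,fx=6,fy=6,interpolation=2) for u0,v0 in((180,160),(290,200))]
cv2.imwrite('pics/c1.png',np.hstack(x)[:,:,::-1])
E
```

```text
cab px [[158.1638   111.77379 ]
 [231.72075  100.004684]
 [241.38689  160.4181  ]
 [167.82994  172.18721 ]] 
 [[0.80118457 0.24992836 0.084     ]
 [0.83681463 0.02975735 0.084     ]
 [0.65211143 0.00134624 0.084     ]
 [0.61801898 0.21780692 0.084     ]]
handle z-range pts 254 [0.59363552 0.10969222 0.04826625] [0.56923779 0.04291144 0.03006736] [0.62370019 0.18766419 0.05910478]
gauge [[320. 217.]
 [331. 217.]
 [331. 231.]
 [320. 231.]] [[ 0.48419357 -0.22985132  0.07      ]
 [ 0.48399713 -0.26238307  0.07      ]
 [ 0.44288161 -0.26116402  0.07      ]
 [ 0.44308638 -0.22876403  0.07      ]] [[ 0.46349805 -0.24553764  0.07      ]]
vial [0.36988466 0.37924301 0.04536433]
heats [ 0.59368366 -0.17998403  0.13604135]
trans [ 0.40242644 -0.40699536  0.02950908]
nut [ 0.6599075  -0.1013318   0.00135447]
```

View pics/c1.png

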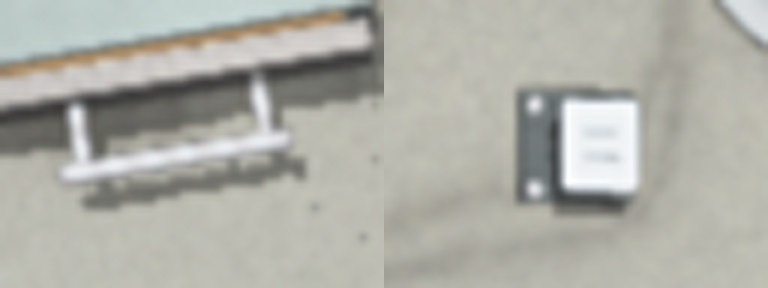

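The left crop shows the handle bar running from about (190.5,188.7) to (228.2,183) in the full image. The right crop shows the gauge table with its lines centred near (326.2,224), running along world y.

```bash
python3 - <<'E'
from h import *
a=dict(np.load('top0.npz'))
h=onplane(a,[[190.5,188.7],[228.2,183]],.049);print(h,h.mean(0),np.linalg.norm(h[0]-h[1]))
d=h[1]-h[0];print('yaw of cabinet',np.arctan2(d[0],-d[1]))
print('marks',onplane(a,[[326.2,222],[326.2,226.2]],.07))
print('heatsink',onplane(a,[[306,177]],.02))
from scipy.spatial.transform import Rotation as R
print(R.from_quat(read_state()['eef_rot']).as_matrix())
E
```

```text
[[0.57293236 0.15646167 0.049     ]
 [0.58974014 0.04229172 0.049     ]] [0.58133625 0.09937669 0.049     ] 0.11540051495860029
yaw of cabinet 0.1461672703258151
marks [[ 0.46936179 -0.2477697   0.07      ]
 [ 0.45702898 -0.24742126  0.07      ]]
heatsink [[ 0.61132406 -0.19958469  0.02      ]]
[[ 9.54201215e-01  2.99165215e-01 -4.63548500e-04]
 [ 2.99165563e-01 -9.54200455e-01  1.20718123e-03]
 [-8.11715560e-05 -1.29057155e-03 -9.99999164e-01]]
```

>>> step_arm(
  delta_pos=[
    [0.56,0.99,0],
    [0.56,0.99,0],
    [0.56,0.99,0],
    [0.56,0.99,0],
    [0.56,0.99,0],
    [0.56,0.99,0],
    [0.56,0.99,0],
    [0.56,0.99,0],
    [0.56,0.99,0],
    [0.56,0.99,0],
    [0.56,0.99,0],
    [0.56,0.99,0],
  ],
  turn=[0.42,0.42,0.42,0.42,0.42,0.42,0.42,0.42,0.42,0.42,0.42,0.42],
  grip=0.7,
)

```text
time: 1.3
ee_pos: [0.3561, -0.2973, 0.2226]
eef_rot: [0.898, 0.441, 0.0, 0.0]
ft_force: [0.2, 0.4, -0.4]
width: 0.0263
grip_force: 0.0
```

>>> step_arm(
  delta_pos=[
    [0.56,0.99,0],
    [0.56,0.99,0],
    [0.56,0.99,0],
    [0.56,0.99,0],
    [0.56,0.99,0],
    [0.56,0.99,0],
    [0.56,0.99,0],
    [0.56,0.99,0],
    [0.56,0.99,0],
    [0.56,0.99,0],
    [0.56,0.99,0],
    [0.56,0.99,0],
  ],
  turn=[0.42,0.42,0.42,0.42,0.42,0.42,0.42,0.42,0.42,0.42,0.42,0.42],
)

```text
time: 2.5
ee_pos: [0.5234, 0.0, 0.2227]
eef_rot: [0.726, 0.688, 0.0, 0.0]
ft_force: [0.0, 0.6, -0.3]
width: 0.0262
grip_force: 0.0
```

>>> step_arm(
  delta_pos=[
    [0.58,0.99,-0.4],
    [0.58,0.99,-0.4],
    [0.58,0.99,-0.4],
    [0.58,0.99,-0.4],
    [0,0,0],
  ],
  turn=[0.42,0.42,0.42,0.42,0],
)

```text
time: 3.0
ee_pos: [0.5805, 0.1021, 0.181]
eef_rot: [0.651, 0.759, 0.0, -0.002]
ft_force: [-0.3, 0.5, 0.0]
width: 0.0262
grip_force: 0.0
```

```bash
python3 - <<'E'
from h import *
w=camera('wrist');np.savez('w0.npz',**w);save('w0',w);print(w['mtx'],np.linalg.inv(w['view'])[:3])
E
```

```text
[[297.31863964   0.         256.25152342]
 [  0.         297.31863964 190.44733114]
 [  0.           0.           1.        ]] [[ 0.98858218 -0.14541124 -0.03950757  0.56934318]
 [ 0.1506748   0.95126162  0.26906957  0.17706567]
 [-0.0015437  -0.27195017  0.9623101   0.34354402]]
```

View pics/w0.png

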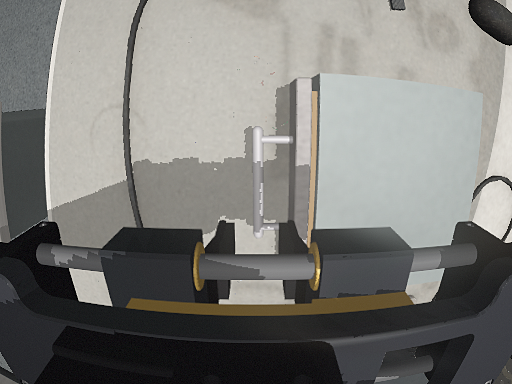

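The wrist view shows the bar running from (258,131) to (259,236), between the fingers at about x=225 and 290, with the drawer face edge near x=293.

```bash
cat >> h.py <<'E'
def fish(c,uv,h):
    K=c['mtx'];T=np.linalg.inv(c['view']);uv=np.atleast_2d(uv).astype(float)
    p=(uv-K[:2,2])/K[0,0];r=np.linalg.norm(p,axis=1)+1e-9
    d=np.stack([p[:,0]/r*np.sin(r),-p[:,1]/r*np.sin(r),-np.cos(r)],-1)@T[:3,:3].T
    return T[:3,3]+d*((h-T[2,3])/d[:,2])[:,None]
E
python3 - <<'E'
from h import *
w=dict(np.load('w0.npz'))
h=fish(w,[[258,128],[259,236]],.047);print(h,h.mean(0),np.linalg.norm(h[0]-h[1]))
d=h[0]-h[1];print(np.arctan2(-d[0],d[1]))
E
```

```text
[[0.57353119 0.15806363 0.047     ]
 [0.59227654 0.04348627 0.047     ]] [0.58290387 0.10077495 0.047     ] 0.11610063997084098
0.16216764998304362
```

>>> step_arm(
  delta_pos=[
    [0.06,0,-0.9],
    [0,0,-0.9],
    [0,0,-0.9],
    [0,0,-0.9],
    [0,0,-0.9],
    [0,0,-0.9],
    [0,0,-0.4],
    [0,0,0],
  ],
  turn=[0,0,0,0,0,0,0,0],
)

```text
time: 3.85
ee_pos: [0.5817, 0.0962, 0.0368]
eef_rot: [0.654, 0.756, -0.001, -0.001]
ft_force: [-0.2, 0.4, 0.6]
width: 0.0259
grip_force: 0.0
```

>>> step_arm(
  delta_pos=[
    [0,0,0],
    [0,0,0],
    [0,0,0],
    [0,0,0],
    [0,0,0],
  ],
  turn=[0,0,0,0,0],
  grip=1.0,
  newtons=15,
)

```text
time: 4.35
ee_pos: [0.5832, 0.0967, 0.0387]
eef_rot: [0.654, 0.756, 0.001, 0.001]
ft_force: [-0.0, -0.3, 6.8]
width: 0.0104
grip_force: 15.0
```

>>> step_arm(
  delta_pos=[
    [-0.3,-0.047,0],
    [-0.55,-0.085,0],
    [-0.55,-0.085,0],
    [-0.55,-0.085,0],
    [-0.55,-0.085,0],
    [-0.55,-0.085,0],
    [-0.55,-0.085,0],
    [-0.55,-0.085,0],
    [-0.55,-0.085,0],
    [-0.5,-0.078,0],
    [-0.2,-0.03,0],
    [0,0,0],
  ],
  turn=[0,0,0,0,0,0,0,0,0,0,0,0],
)

```text
time: 5.55
ee_pos: [0.4533, 0.0759, 0.0393]
eef_rot: [0.655, 0.756, 0.006, 0.005]
ft_force: [29.6, 2.0, -23.9]
width: 0.0141
grip_force: 15.0
```

>>> step_arm(
  delta_pos=[
    [0,0,0],
    [0,0,0],
  ],
  turn=[0,0],
)

```text
time: 5.75
ee_pos: [0.454, 0.076, 0.0393]
eef_rot: [0.655, 0.756, 0.006, 0.004]
ft_force: [31.7, 1.0, -20.6]
width: 0.012
grip_force: 15.0
```

>>> step_arm(
  delta_pos=[
    [0,0,0],
    [0,0,0],
    [0,0,0],
  ],
  turn=[0,0,0],
  grip=0.7,
)

```text
time: 6.05
ee_pos: [0.4484, 0.0756, 0.0382]
eef_rot: [0.654, 0.756, 0.001, 0.001]
ft_force: [3.0, 0.7, 1.5]
width: 0.0244
grip_force: 1.6
```

>>> step_arm(
  delta_pos=[
    [0,0,0.6],
    [0,0,1],
    [0,0,1],
    [0,0,1],
    [0,0,1],
    [0,0,1],
    [0,0,0],
  ],
  turn=[0,0,0,0,0,0,0],
)

```text
time: 6.75
ee_pos: [0.4482, 0.0761, 0.1801]
eef_rot: [0.654, 0.756, 0.001, 0.002]
ft_force: [0.6, -0.7, -0.8]
width: 0.0264
grip_force: 0.0
```

```bash
python3 - <<'E'
from h import *
w=camera('wrist');np.savez('w1.npz',**w)
t=camera('top');np.savez('t1.npz',**t)
s=np.vstack([w['image'][0:280],]);x=cv2.resize(t['image'][130:230,150:300],None,fx=2,fy=2)
o=np.zeros((484,512,3),np.uint8);o[:280]=w['image'][:280];o[284:484,:300]=x
cv2.imwrite('pics/w1.png',o[:,:,::-1]);print(read_state()['ee_pos'])
E
```

```text
[0.44698791 0.07562073 0.17733507]
```

View pics/w1.png

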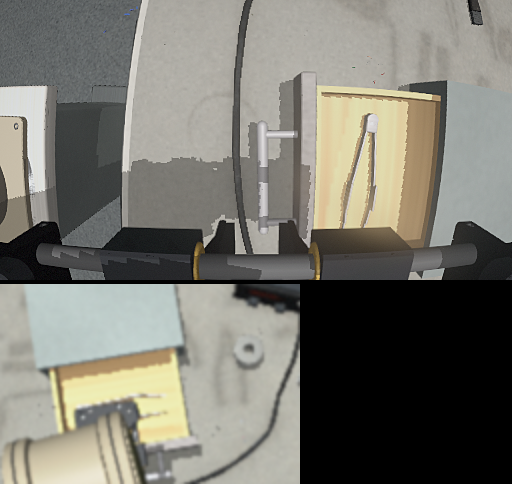

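The drawer is open. The tweezers' heel is at (372,122), and the arms run down to behind the gripper. I'll shift to uncover the plates and tips.

>>> step_arm(
  delta_pos=[
    [0.7,-0.9,0.2],
    [0.7,-0.9,0.2],
    [0.7,-0.9,0.2],
    [0.7,-0.9,0.2],
    [0,0,0],
  ],
  turn=[0,0,0,0,0],
  grip=0.0,
)

```text
time: 7.35
ee_pos: [0.5181, -0.0178, 0.1961]
eef_rot: [0.656, 0.755, -0.0, -0.001]
ft_force: [-0.3, -0.0, -0.7]
width: 0.0582
grip_force: 0.0
```

```bash
python3 - <<'E'
from h import *
w=camera('wrist');np.savez('w2.npz',**w)
cv2.imwrite('pics/w2.png',cv2.resize(w['image'][40:240,150:410],None,fx=3,fy=3,interpolation=2)[:,:,::-1]);print(read_state()['ee_pos'])
E
```

```text
[ 0.51714774 -0.01551888  0.19598493]
```

View pics/w2.png

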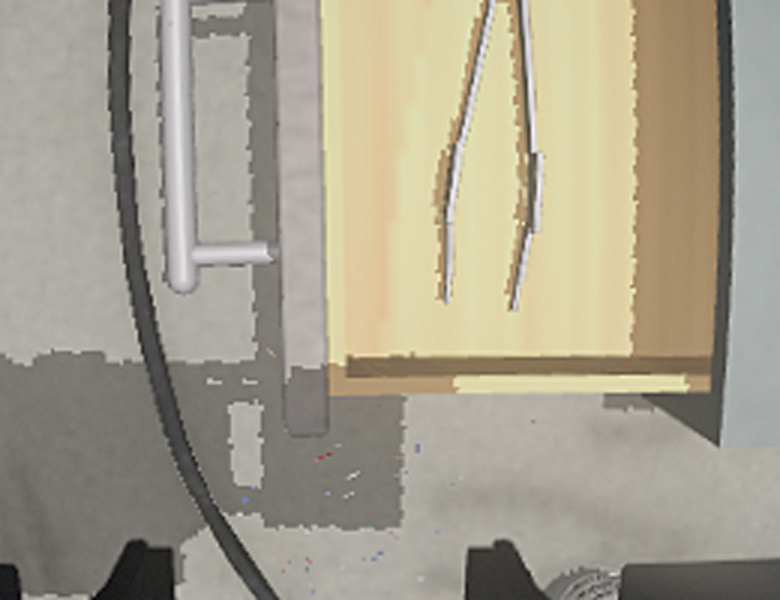

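Plates: the left is at crop (450,150–225) and the right at (536,152–232). The tips are at (445,302) and (514,308).

```bash
python3 - <<'E'
from h import *
w=dict(np.load('w2.npz'))
f=lambda q,h: fish(w,np.array(q)/3+[150,40],h)
p=f([[452,148],[449,226],[541,152],[538,232]],.038);t=f([[445,301],[514,309]],.027)
hd=f([[180,290]],.046)
print(p,t,'handle end',hd);c=p.mean(0);m=t.mean(0);d=m-c;print('c',c,'tip',m,'|d|',np.linalg.norm(d[:2]),'dir',d[:2]/np.linalg.norm(d[:2]),'width',np.linalg.norm((p[0]+p[1]-p[2]-p[3])/2),'gap',np.linalg.norm(t[0]-t[1]), 'plate len',np.linalg.norm(p[0]-p[1]),np.linalg.norm(p[2]-p[3]))
sq=(p[2]+p[3]-p[0]-p[1])[:2];print('squeeze yaw',np.arctan2(sq[1],sq[0]),'from axis',np.arctan2(d[0],-d[1]))
w1=dict(np.load('w1.npz'));print('heel',fish(w1,[[372,122]],.03))
E
```

```text
[[0.55143428 0.08479306 0.038     ]
 [0.55459202 0.05668667 0.038     ]
 [0.58380172 0.08929241 0.038     ]
 [0.58734233 0.06011795 0.038     ]] [[0.55914607 0.02856208 0.027     ]
 [0.58584692 0.02974282 0.027     ]] handle end [[0.46302742 0.02127806 0.046     ]]
c [0.56929259 0.07272252 0.038     ] tip [0.5724965  0.02915245 0.027     ] |d| 0.04368771696378558 dir [ 0.07333663 -0.99730724] width 0.03279945451956024 gap 0.026726945733592945 plate len 0.028283216402922463 0.029388515922502204
squeeze yaw 0.12119217533098349 from axis 0.07340252811914691
heel [[0.5653013  0.15848784 0.03      ]]
```

>>> step_arm(
  delta_pos=[
    [0.52,0.9,0],
    [0.52,0.9,0],
    [0.52,0.9,-0.9],
    [0.52,0.9,-0.9],
    [0,0,-0.9],
    [0,0,-0.9],
    [0,0,0],
    [0,0,0],
  ],
  turn=[-0.25,-0.25,0,0,0,0,0,0],
  grip=0.42,
  newtons=20,
)

```text
time: 8.2
ee_pos: [0.5686, 0.0764, 0.1075]
eef_rot: [0.676, 0.737, -0.0, -0.001]
ft_force: [0.3, -0.5, 0.7]
width: 0.0503
grip_force: 0.0
```

>>> step_arm(
  delta_pos=[
    [0,0,0],
  ],
  turn=[0],
)

```text
time: 8.3
ee_pos: [0.5698, 0.0761, 0.1087]
eef_rot: [0.677, 0.736, 0.001, 0.0]
ft_force: [0.8, -0.3, 0.5]
width: 0.0501
grip_force: 0.0
```

>>> step_arm(
  delta_pos=[
    [0,0,0],
  ],
  turn=[0],
)

```text
time: 8.4
ee_pos: [0.57, 0.0759, 0.1088]
eef_rot: [0.677, 0.736, 0.001, 0.001]
ft_force: [0.7, -0.0, 0.0]
width: 0.0507
grip_force: 0.0
```

>>> step_arm(
  delta_pos=[
    [0,-0.13,-0.7],
    [0,0,-0.8],
    [0,0,-0.8],
    [0,0,-0.6],
    [0,0,-0.38],
    [0,0,0],
    [0,0,0],
  ],
  turn=[0,0,0,0,0,0,0],
)

```text
time: 9.1
ee_pos: [0.5699, 0.0727, 0.0262]
eef_rot: [0.677, 0.736, 0.0, 0.0]
ft_force: [0.6, 0.6, 0.1]
width: 0.0504
grip_force: 0.0
```

>>> step_arm(
  delta_pos=[
    [0,0,0],
    [0,0,0],
    [0,0,0],
    [0,0,0],
    [0,0,0],
  ],
  turn=[0,0,0,0,0],
  grip=0.7,
)

```text
time: 9.6
ee_pos: [0.5699, 0.0725, 0.0261]
eef_rot: [0.677, 0.736, 0.0, 0.0]
ft_force: [0.8, -0.3, 4.1]
width: 0.0276
grip_force: 7.1
```

>>> step_arm(
  delta_pos=[
    [0,0,0.2],
    [0,0,0.4],
    [0,0,0.6],
    [0,0,0.8],
    [0,0,0.8],
    [0,0,0.8],
    [0,0,0.8],
    [0,0,0.8],
    [0,0,0.8],
    [0,0,0],
    [0,0,0],
  ],
  turn=[0,0,0,0,0,0,0,0,0,0,0],
)

```text
time: 10.7
ee_pos: [0.5696, 0.0725, 0.1763]
eef_rot: [0.677, 0.736, 0.0, 0.0]
ft_force: [0.5, -0.1, -0.7]
width: 0.0264
grip_force: 6.8
```

>>> step_arm(
  delta_pos=[
    [-0.5,-0.9,0],
    [-0.5,-0.9,0],
    [-0.5,-0.9,0],
    [-0.5,-0.9,0],
    [-0.5,-0.9,0],
    [-0.5,-0.9,0],
    [-0.5,-0.9,0],
    [-0.5,-0.9,0],
    [-0.5,-0.9,0],
    [-0.5,-0.9,0],
    [-0.5,-0.9,0],
    [-0.5,-0.9,0],
  ],
  turn=[0,0,0,0,0,0,0,0,0,0,0,0],
)

```text
time: 11.9
ee_pos: [0.4183, -0.1982, 0.1748]
eef_rot: [0.677, 0.736, -0.0, -0.001]
ft_force: [0.7, -0.8, -0.2]
width: 0.0259
grip_force: 6.8
```

>>> step_arm(
  delta_pos=[
    [-0.3,-0.9,0],
    [-0.3,-0.9,0],
    [-0.3,-0.9,0],
    [-0.2,-0.8,0],
    [0,-0.7,0],
    [0,0,0],
    [0,0,0],
  ],
  turn=[0,0,0,0,0,0,0],
)

```text
time: 12.6
ee_pos: [0.3922, -0.3019, 0.1751]
eef_rot: [0.677, 0.736, 0.0, -0.001]
ft_force: [-0.3, 0.7, -0.7]
width: 0.0265
grip_force: 6.8
```

```bash
python3 - <<'E'
from h import *
w=camera('wrist');np.savez('w3.npz',**w);t=camera('side');np.savez('s3.npz',**t)
o=np.vstack([cv2.resize(w['image'][60:250,150:406],None,fx=2,fy=2,interpolation=2),cv2.resize(t['image'][110:210,240:368],None,fx=2,fy=2)[:, :].repeat(1,1) if 0 else np.zeros((1,512,3),np.uint8)])
x=cv2.resize(t['image'][90:210,250:380],None,fx=2,fy=2,interpolation=2)
o2=np.zeros((o.shape[0],512+260,3),np.uint8);o2[:,:512]=o;o2[:240,512:]=x
cv2.imwrite('pics/w3.png',o2[:,:,::-1]);s=read_state();print(s['ee_pos'],s['width'],s['grip_force'])
E
```

```text
[ 0.39242887 -0.3014359   0.17537983] 0.026432747026325233 6.788615584373474
```

View pics/w3.png

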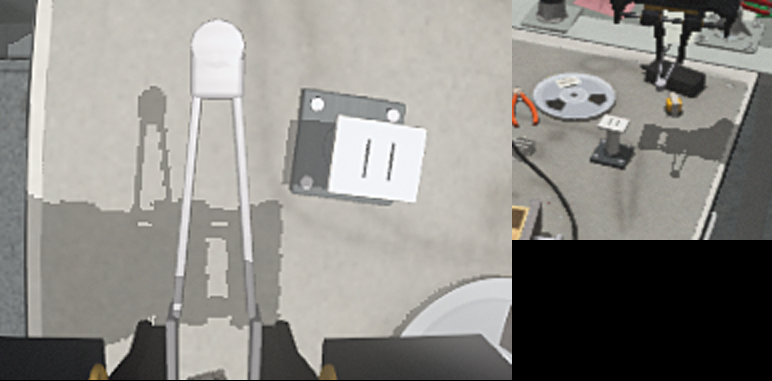

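The engraved lines are at crop (370,139)–(365,178) and (394,142)–(390,181). The held tweezers have their knob at (217,58), the arm midpoint at (217.5,98) and the midpoint near the plates at (215,300).

```bash
python3 - <<'E'
from h import *
from scipy.spatial.transform import Rotation as R
w=dict(np.load('w3.npz'));f=lambda q,h: fish(w,np.array(q)/2+[150,60],h)
L=f([[370,139],[365,178],[394,142],[390,181]],.07);ma=(L[0]+L[1])/2;mb=(L[2]+L[3])/2
print('marks',ma,mb,np.linalg.norm(ma-mb),np.linalg.norm(L[0]-L[1]))
d=mb-ma;print('gauge yaw sep',np.arctan2(d[1],d[0]));d=L[1]-L[0]+L[3]-L[2];print('line yaw',np.arctan2(d[0],-d[1]))
k=f([[217.5,20],[217.5,98],[215,300]],.185);print(k);d=k[2]-k[0];print('tweezer yaw',np.arctan2(d[0],-d[1]))
s=read_state();m=R.from_quat(s['eef_rot']).as_matrix();print('tool y yaw',np.arctan2(m[1,1],m[0,1]),s['ee_pos'])
E
```

```text
marks [ 0.45919076 -0.24724951  0.07      ] [ 0.47122789 -0.24727652  0.07      ] 0.012037168000901878 0.018279926620322882
gauge yaw sep -0.0022442446284586717
line yaw 0.010340377184861789
[[ 0.38546277 -0.20644748  0.185     ]
 [ 0.38714242 -0.22648499  0.185     ]
 [ 0.39104267 -0.28030398  0.185     ]]
tweezer yaw 0.07540729257468949
tool y yaw 0.08570239934801803 [ 0.39242887 -0.3014359   0.17537983]
```

>>> step_arm(
  delta_pos=[
    [0.4,0.6,0],
    [0.6,0.8,0],
    [0.7,0.9,0],
    [0.7,0.9,0],
    [0.5,0.76,0],
    [0,0,-0.6],
    [0,0,-0.8],
    [0,0,-0.8],
    [0,0,-0.5],
    [0,0,0],
    [0,0,0],
  ],
  turn=[-0.2,-0.2,-0.2,-0.07,0,0,0,0,0,0,0],
)

```text
time: 13.8
ee_pos: [0.4648, -0.2032, 0.1086]
eef_rot: [0.706, 0.709, 0.0, 0.0]
ft_force: [0.1, 0.1, -0.5]
width: 0.0264
grip_force: 6.8
```

```bash
python3 - <<'E'
from h import *
t=camera('side');a=camera('top');w=camera('wrist')
np.savez('w4.npz',**w);s=read_state();print(s['ee_pos'],s['width'],s['grip_force'],s['eef_rot'])
o=np.zeros((390,770,3),np.uint8)
o[:360,:390]=cv2.resize(t['image'][100:190,250:347],(390,360),interpolation=2)
o[:380,392:]=cv2.resize(w['image'][60:250,162:351],(378,380),interpolation=2)
cv2.imwrite('pics/w4.png',o[:,:,::-1])
E
```

```text
[ 0.46509705 -0.20368094  0.10907715] 0.026284238409991653 6.788593903183937 [7.05762950e-01 7.08447589e-01 2.63312807e-04 7.76617468e-04]
```

View pics/w4.png

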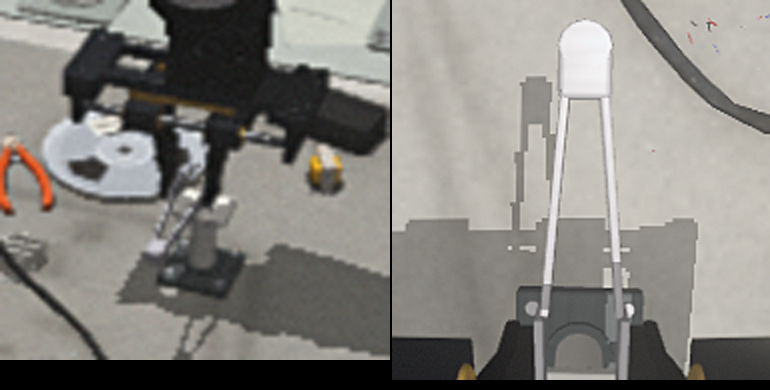

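The wrist view shows the tweezers centred and aligned, with the foot symmetric under the arms. I'll check level from the heel's depth before the final descent.

```bash
python3 - <<'E'
from h import *
w=dict(np.load('w4.npz'));K=w['mtx'];T=np.linalg.inv(w['view'])
def pt(u,v):
    u=(u-392)/2+162;v=v/2+60;z=np.median(w['z_map'][int(v)-1:int(v)+2,int(u)-1:int(u)+2])
    p=(np.array([u,v])-K[:2,2])/K[0,0];r=np.linalg.norm(p);d=np.array([p[0]/r*np.sin(r),-p[1]/r*np.sin(r),-np.cos(r)])
    return T[:3,:3]@(d*z/np.cos(r))+T[:3,3]
for q in [(585,35),(585,60),(585,85),(585,340)]: print(pt(*q))
E
```

```text
[ 0.46592354 -0.11168869  0.11805111]
[ 0.46594111 -0.11819089  0.11831112]
[ 0.46596194 -0.12463553  0.11833743]
[ 0.46732508 -0.23625569  0.02198435]
```

>>> step_arm(
  delta_pos=[
    [0,0.02,-0.4],
    [0,0.02,-0.4],
    [0,0,-0.2],
    [0,0,-0.12],
    [0,0,0],
    [0,0,0],
  ],
  turn=[0,0,0,0,0,0],
)

```text
time: 14.55
ee_pos: [0.4646, -0.2025, 0.0802]
eef_rot: [0.706, 0.708, 0.0, 0.0]
ft_force: [0.0, -0.0, -0.3]
width: 0.0266
grip_force: 6.8
```

>>> step_arm(
  delta_pos=[
    [0,0,0],
    [0,0,0],
    [0,0,0],
    [0,0,0],
    [0,0,0],
    [0,0,0],
    [0,0,0],
    [0,0,0],
    [0,0,0],
    [0,0,0],
  ],
  turn=[0,0,0,0,0,0,0,0,0,0],
)

```text
time: 15.55
ee_pos: [0.4645, -0.2025, 0.0801]
eef_rot: [0.706, 0.708, 0.0, -0.0]
ft_force: [-0.7, -0.4, -0.9]
width: 0.0262
grip_force: 6.8
```

```bash
python3 - <<'E'
from h import *
t=camera('side');a=camera('top')
o=np.zeros((480,800,3),np.uint8)
o[:480,:480]=cv2.resize(t['image'][125:185,275:335],(480,480),interpolation=2)
o[:320,482:798]=cv2.resize(a['image'][110:240,140:268],(316,320),interpolation=2)
cv2.imwrite('pics/w5.png',o[:,:,::-1])
E
```

```text
(no output)
```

View pics/w5.png

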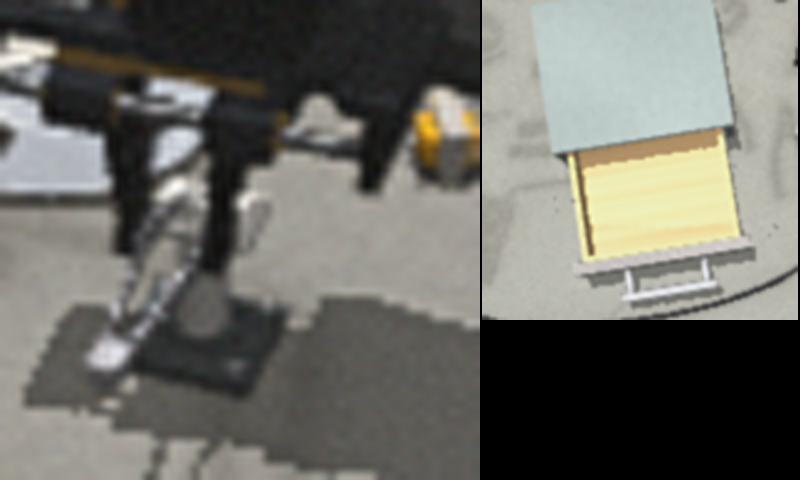

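The drawer is fully open and the tweezers are over the gauge. The grip force and width imply a gap of about 12.6 mm, so I'll trim slightly and hold.

>>> step_arm(
  delta_pos=[
    [0.02,0,0],
    [0,0,0],
    [0,0,0],
    [0,0,0],
    [0,0,0],
    [0,0,0],
    [0,0,0],
    [0,0,0],
    [0,0,0],
    [0,0,0],
    [0,0,0],
    [0,0,0],
  ],
  turn=[0,0,0,0,0,0,0,0,0,0,0,0],
  grip=0.704,
)

```text
time: 16.85
ee_pos: [0.465, -0.2025, 0.0801]
eef_rot: [0.706, 0.708, 0.0, -0.0]
ft_force: [-0.6, -0.2, -0.2]
width: 0.0259
grip_force: 7.1
```

>>> step_arm(
  delta_pos=[
    [0,0,0],
    [0,0,0],
    [0,0,0],
    [0,0,0],
    [0,0,0],
    [0,0,0],
    [0,0,0],
    [0,0,0],
    [0,0,0],
    [0,0,0],
    [0,0,0],
    [0,0,0],
  ],
  turn=[0,0,0,0,0,0,0,0,0,0,0,0],
)

```text
time: 18.05
ee_pos: [0.465, -0.2025, 0.0801]
eef_rot: [0.706, 0.708, 0.0, 0.0]
ft_force: [-1.0, 0.3, 1.2]
width: 0.0261
grip_force: 7.1
```

```bash
python3 -c "
from bench import *
print(close_job())"
```

```text
the job is handed in; nothing more can be done
None
```

I handed the job in at about 18 s with the drawer pulled to its stop and the tweezers held level about 8 mm above the gauge. The tips are centred on the lines by measurement from the gripper (the cameras could not see them directly). The gap is about 12 mm, judged from a 26 mm grip at 7.1 N, and it was held steady for over 2 s; the hand-in gave no verdict.

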